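# Shut and latch the gate of the parts cage

### The arm

A 7-joint arm with a two-finger parallel gripper is mounted at the origin on a cart in front of the work surface, level with it; the furniture and walls round the work are solid. World frame = base frame: x ahead of the robot, y to its left, z up, the work surface at z = 0. Lengths are in mm, angles in degrees, forces in N, time in s.
With the tool pointing down it reaches from about 425 to 825 mm from the base axis. Payload 3.6 kg.
Tool frame: the origin (TCP) lies midway between the tips of the shut fingers; the grasp point (between the pads) lies 19 mm behind it (pinch_z is the distance from the TCP to the grasp point, in mm); y points along the fingers, x is the direction in which the jaws open and shut, and the axes are right-handed (so a half turn about y gives the same grasp; the last joint's range is limited). The gripper opens to 85 mm and grips with 20 to 120 N. Pads are 22 mm wide; open, the fingers measure 114 mm over their backs; the gripper's body (76 mm by 85 mm) begins 54 mm behind the grasp point. The pads swing forward as they close: fully open they stand 13 mm farther back than shut.
Start: joints at [73.654, 35.231, -0.722, 81.555, 0.464, 63.22, -2.315], TCP at [166.362, -628.32, 231.297] pointing down, gripper open.
Joint ranges: [-178.69, 178.69], [-17.37, 117.87], [-77.05, 75.6], [15.02, 138.74], [-78.02, 258.01], [0.78, 113.62], [-162.83, 162.83]. Speed limits (degrees/s): [159.86, 159.86, 180, 180, 180, 180, 180].

### API

Orientations are given as [roll, pitch, yaw] about the fixed x, y, z axes, in that order (R = Rz(yaw) Ry(pitch) Rx(roll)).
In Python, from bench import observe, capture, calibration, finish_job, pinch_z gives the robot as it stands. The module is installed in compiled form; this text tells all that it offers.
- The arm moves only by the tool arm_command, never from a script. Its argument "rows" is a list of rows, each an object of numbers: "x", "y", "z": the shift along the tool's x, y, z in cm; "roll": the turn about the tool's y in degrees; "jaw": the closure, from 0 (fully open) to 1 (shut). In form: [{"x": .., "y": .., "z": .., "roll": .., "jaw": ..}, ...]. A call has 1 to 12 rows; each row shifts and turns the commanded pose from where the row before left it, along the tool's axes as they then stand; what a row does not reach is not made up. A row lasts 1/8 s, in which the tool goes at most 62.5 mm and 10.7 degrees, less where a joint would pass 70% of its speed; a pose out of reach is approached as far as the arm can. A call with a gripper value outside its range is refused whole. The fingers move at their own pace and stop on an object; "newtons" is the grip in N (left out, the last holds). Time passes only in rows, so rows that do not move let the fingers close. It gives the time, the measured TCP pose, the force and the opening at its end, in the units of the state.
- observe(): the state, without advancing time (a new reading comes with each control period).
- capture(name): name is "scene" or "top" or "wrist"; returns the picture (480x640x3 uint8, blue, green, red); there is no depth.
- calibration(name): a dict with "fx", "fy", "cx", "cy" (pixels), "R" (3x3) and "t" (3): a world point X has camera coordinates R X + t. Camera axes: x right, y down, z forward; pixel columns grow to the right and rows downward; lengths in mm; the calibration is good to about 2 mm. A picture is of the moment at which its call begins: read the wrist's pose just before it. calibration takes no time and is no camera call; for the wrist camera it gives the pose at the moment of the call.
- finish_job(): hands the job in, once; it reports no verdict.
The state is a dict: "t": time; "joint_positions": joint angles; "joint_velocities": joint speeds; "effort": joint torques, N m; "eef_pos": TCP position; "orientation": TCP orientation; "wrist_force": force on the tool from outside, world axes, zero at the start; "torque": the same for the moment, N m; "gripper_width": finger opening in mm.
Only numpy, scipy, OpenCV 4.12 (cv2) and the standard library are available. Lean on these libraries where they do the work, as an engineer would, in place of code of your own. Each camera call takes 0.05 s, during which the arm holds its last target.

### The job

The gate of the small steel parts cage on the workbench was left ajar. Lift its latch bar by the ball knob so that the bar passes over the catch, swing the gate fully shut, and let the bar drop back down into the catch, then let go. Do not shove or knock over the oil bottle standing beside the cage.

Things in the scene. Friction and masses are not known exactly. Their poses are not given: they have to be found in the camera images.
- parts_cage: Low grey steel cage fixed to the bench, 232 mm wide, 102 mm deep, rod walls 75 mm high, a pulley and a drilled block inside. Origin at bench height in the middle of the gate line; x points level into the cage (away from the robot), y left along the shut gate, z up. The gate's upright hinge axis stands at cage (0, +88 mm), the catch at cage (0, -101 mm).
- catch (a point): Middle of the slot of the catch on the right-hand post, 18 mm long along y, at the height of the dropped bar (z = 90 mm). The slot is open at the top. Its front tooth spans cage x = -20 to -12 mm with its top at z = 105 mm; floor at z = 77 mm; taller back plate at x = +12 to +18 mm, top at z = 125 mm.
- gate (a joint): Gate angle, rad: 0 fully shut on its stop, positive opens towards cage -x, up to 1.3. Leaf 173 mm long, 82 mm high, pointing from the hinge along cage (-sin a, -cos a) at angle a. It turns lightly and stays where left. With the bar down it cannot shut: the bar strikes the tooth at about 0.13 rad.
- latch_bar (a joint): Latch bar angle, rad: 0 down and level, positive lifted, up to 0.6. Steel bar 10 mm thick, 14 mm high, lying along the gate's top and reaching 23 mm past its free end; falls by its own weight (about 0.12 kg). Pivot on the gate 12 mm from the hinge axis, 90 mm above the bench. Clears the tooth above about 0.14 rad; 7 mm play each side in the catch.
- latch_knob (a point): Centre of the black ball knob, 26 mm in diameter, on a 10 mm stem on the latch bar; grip it from above. It lies 138 mm along the bar from its pivot and 40 mm above the bar's centre line, so 150 mm from the gate's hinge axis and 130 mm above the bench with the bar down. The bar's top is 33 mm below it; nothing stands within 25 mm beside it.
- oil_bottle: Bystander: white squeeze bottle with a nozzle cap, 40 mm in diameter, 125 mm high, standing upright on the bench just to the right of the cage (towards cage -y). Origin at the centre of its underside, z up.

How it is judged:
By the outcome, as a careful person would: the job done as asked, in the order asked, and still so for the second after the job is handed in, with the robot touching nothing.
It also fails if it takes over 32 s, if anything falls off the work surface, if the arm or the gripper's body presses on something with over 40 N, if the wrist force passes 120 N, or if a joint passes its speed limit or range.

## Working session

There is one attempt and no reset: what is moved stays moved. The work goes in short steps, Python scripts to look and compute and a tool call to move; the robot and the scene stay as the last step left them, time stands still between calls to the robot, and variables do not carry over. Pictures are saved under pics/ and viewed, and the job is handed in when it is done.

Besides the shell and the picture viewer there is one more tool, called after "Request:" as a command line: name --argument value ..., lists and objects as JSON in quotes. arm_command: Moves the arm, as the interface text tells. Its arguments: {"type":"object","properties":{"rows":{"type":"array"},"newtons":{"type":"number"}},"required":["rows"]}

```bash
mkdir -p pics
python3 - <<'E'
from bench import *
import cv2,numpy as np
s=observe();print({k:np.round(v,2).tolist() for k,v in s.items()}, pinch_z)
for n in("scene","top","wrist"):
    c=calibration(n);print(n,{k:np.round(v,3).tolist() for k,v in c.items()})
    cv2.imwrite(f"pics/{n}0.png",capture(n))
E
```

```text
{'t': 0.0, 'joint_positions': [73.65, 35.29, -0.72, 81.64, 0.46, 63.22, -2.31], 'joint_velocities': [0.09, 0.02, -0.04, -0.12, 0.08, 0.01, 0.04], 'effort': [0.0, -46.92, 0.26, -17.1, 0.01, 0.01, 0.0], 'eef_pos': [166.19, -627.58, 230.1], 'orientation': [-90.0, 0.15, -75.16], 'wrist_force': [0.51, -0.18, -0.62], 'torque': [0.01, 0.04, -0.05], 'gripper_width': 85.18} 18.700000000000003
scene {'fx': 534.314, 'fy': 534.314, 'cx': 318.159, 'cy': 241.236, 'R': [[-0.82, -0.573, 0.012], [-0.318, 0.437, -0.841], [0.477, -0.693, -0.54]], 't': [393.854, 295.564, 741.422]}
top {'fx': 485.64, 'fy': 485.64, 'cx': 320.788, 'cy': 241.241, 'R': [[-0.0, -1.0, -0.008], [-0.986, 0.002, -0.165], [0.165, 0.008, -0.986]], 't': [-90.976, 580.91, 909.765]}
wrist {'fx': 399.207, 'fy': 399.207, 'cx': 317.495, 'cy': 246.151, 'R': [[0.257, -0.966, -0.002], [-0.923, -0.246, 0.295], [-0.286, -0.074, -0.955]], 't': [-648.707, -38.218, 380.03]}
```

View pics/scene0.png

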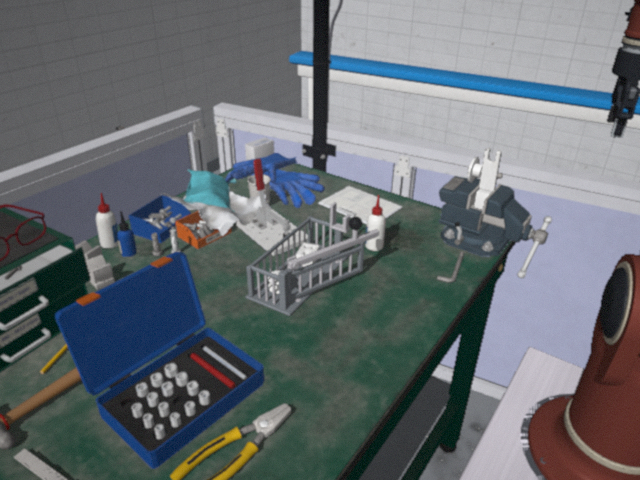

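View pics/top0.png

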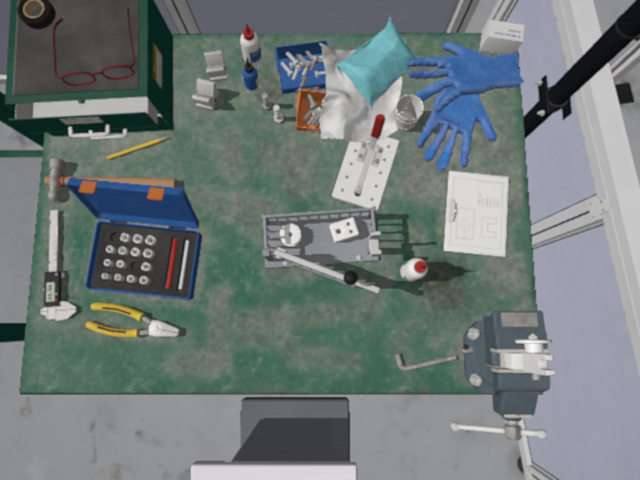

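View pics/wrist0.png

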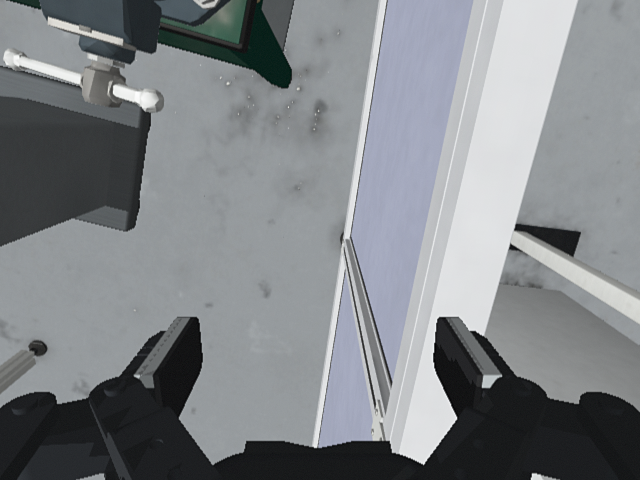

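The top view shows the cage at columns 263–400 and rows 208–268. The gate is ajar, the knob is near (350,277), the bottle near (414,269), and the vise near (515,350). I'll zoom in to measure.

```bash
cat > h.py <<'E'
import numpy as np
from bench import *
def unproj(n,u,v,z,c=None):
    c=c or calibration(n);R=np.array(c["R"]);t=np.array(c["t"])
    d=R.T@np.array([(u-c["cx"])/c["fx"],(v-c["cy"])/c["fy"],1]);o=-R.T@t
    return o+d*(z-o[2])/d[2]
def proj(n,X,c=None):
    c=c or calibration(n);p=np.array(c["R"])@np.array(X,float)+np.array(c["t"])
    return np.array([p[0]/p[2]*c["fx"]+c["cx"],p[1]/p[2]*c["fy"]+c["cy"]])
def tri(a,b):
    A=[];B=[]
    for n,u,v in(a,b):
        c=calibration(n);R=np.array(c["R"]);t=np.array(c["t"])
        x=(u-c["cx"])/c["fx"];y=(v-c["cy"])/c["fy"]
        A+=[R[0]-x*R[2],R[1]-y*R[2]];B+=[x*t[2]-t[0],y*t[2]-t[1]]
    s=np.linalg.lstsq(np.array(A),np.array(B),rcond=None);return s[0],s[1]
E
python3 - <<'E'
import cv2
a=cv2.imread("pics/top0.png")[195:305,255:440];cv2.imwrite("pics/top0z.png",cv2.resize(a,None,fx=4,fy=4,interpolation=cv2.INTER_CUBIC))
a=cv2.imread("pics/scene0.png")[185:325,235:400];cv2.imwrite("pics/scene0z.png",cv2.resize(a,None,fx=4,fy=4,interpolation=cv2.INTER_CUBIC))
E
```

```text
(no output)
```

View pics/top0z.png

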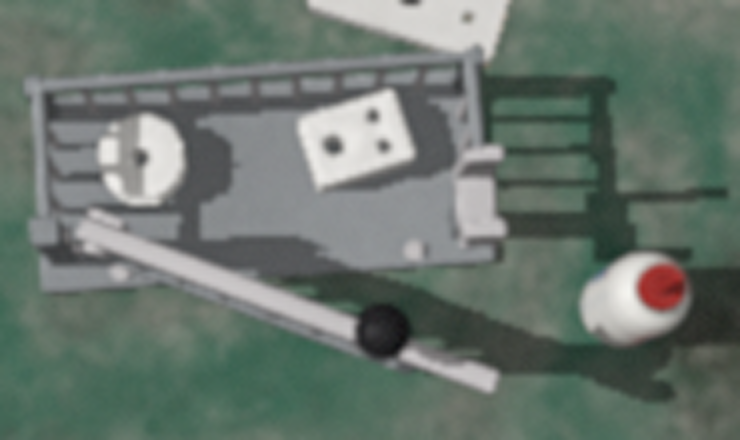

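View pics/scene0z.png

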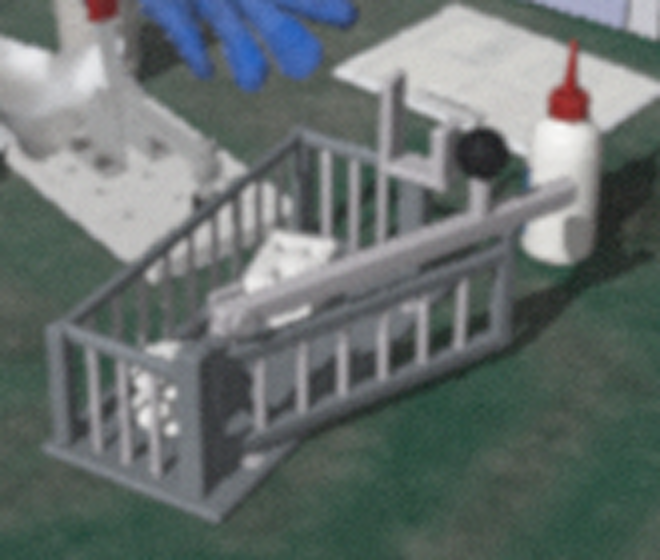

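```bash
cat > fit.py <<'E'
from h import *
from scipy.optimize import least_squares
T=lambda x,y:((x+.5)/4-.5+255,(y+.5)/4-.5+195)
S=lambda x,y:((x+.5)/4-.5+235,(y+.5)/4-.5+185)
print("knob",tri(("top",*T(383,331)),("scene",*S(482,153))))
print("nozzle tip",tri(("top",*T(678,286)),("scene",*S(574,45))))
print("knob z130",unproj("top",*T(383,331),130))
ct,cs=calibration("top"),calibration("scene")
def cage(p,q): 
    c,s=np.cos(p[2]),np.sin(p[2]);return [p[0]+c*q[0]-s*q[1],p[1]+s*q[0]+c*q[1],q[2]]
def gate(p,r,side,z): # r along from hinge
    a=p[3];return cage(p,[-np.sin(a)*r,88-np.cos(a)*r,z])
obs=[("top",T(383,331),lambda p:gate(p,150,0,130)),("scene",S(482,153),lambda p:gate(p,150,0,130)),
("top",T(487,380),lambda p:gate(p,196,0,97)),
("scene",S(574,190),lambda p:gate(p,196,0,90)),
("top",T(482,154),lambda p:cage(p,[15,-101,125])),
("top",T(488,229),lambda p:cage(p,[-16,-101,105])),
("scene",S(395,78),lambda p:cage(p,[15,-101,125])),
("scene",S(443,132),lambda p:cage(p,[-16,-101,105])),
]
def f(p): return np.concatenate([proj(n,F(p),ct if n=="top" else cs)-uv for n,uv,F in obs])
r=least_squares(f,[600,-80,0.05,.35],loss="soft_l1");p=r.x
print(p,np.degrees(p[2:]));print(np.round(f(p).reshape(-1,2),2))
print("hinge",cage(p,[0,88,0]),"knob",gate(p,150,0,130),"knob shut",cage(p,[0,-62,130]),"catch",cage(p,[0,-101,90]))
E
python3 fit.py
```

```text
knob (array([ 500.64710749, -145.53514076,  128.17117168]), array([5.17809953]))
nozzle tip (array([ 523.02752653, -277.75409372,  122.18832556]), array([0.1960086]))
knob z130 [ 501.8989735  -144.69357848  130.        ]
[ 5.56265818e+02 -9.23188727e+01  1.00969363e-01  4.34437296e-01] [ 5.78511837 24.89142355]
[[ 1.04  2.02]
 [ 0.53 -0.77]
 [-2.18 -0.49]
 [-5.44  0.63]
 [ 0.36  0.73]
 [-0.25  0.38]
 [-1.21 -1.32]
 [ 0.06 -2.4 ]]
hinge [np.float64(547.3956033611772), np.float64(-4.767063495844397), 0] knob [np.float64(498.29732062434954), np.float64(-146.50399810462775), 130] knob shut [np.float64(562.5152868583781), np.float64(-154.0031019414708), 130] catch [np.float64(566.4464045676503), np.float64(-192.80447193733363), 90]
```

```bash
cat >> fit.py <<'E'
print("---")
for nm,uv,z in[("backL",T(33,85),75),("backR",T(470,58),75),("frontbaseL",T(44,288),2),("frontbaseR",T(497,257),2),("tooth",T(488,229),105),("plate",T(482,154),125),("barfar",T(487,380),97),("barnear",T(95,222),97)]:
    print(nm,unproj("top",*uv,z))
obs=[o for i,o in enumerate(obs) if i not in(2,3)]
yw=lambda z1,a,b,z:None
A=unproj("top",*T(33,85),75);B=unproj("top",*T(470,58),75);d=A-B;y1=np.arctan2(-d[0],d[1])
A=unproj("top",*T(44,288),2);B=unproj("top",*T(497,257),2);d=A-B;y2=np.arctan2(-d[0],d[1])
A=unproj("top",*T(95,222),97);B=unproj("top",*T(487,380),97);d=A-B;g=np.arctan2(-d[0],d[1])
print("yaws",np.degrees([y1,y2,g]))
def f2(p):return np.concatenate([f(p),[(p[2]-y1)*120,(p[2]-y2)*120,(p[2]-p[3]-g)*60]])
p=least_squares(f2,p,loss="soft_l1").x
print(p,np.degrees(p[2:]));print(np.round(f(p).reshape(-1,2),2))
print("hinge",cage(p,[0,88,0]),"knob",gate(p,150,0,130),"knob shut",cage(p,[0,-62,130]),"catch",cage(p,[0,-101,90]))
E
python3 fit.py|sed '1,/---/d'
```

```text
backL [626.2021961   20.29622819  75.        ]
backR [ 639.15031694 -191.05407598   75.        ]
frontbaseL [535.8716828   22.04998809   2.        ]
frontbaseR [ 551.60562399 -210.40023888    2.        ]
tooth [ 551.23672978 -194.8998392   105.        ]
plate [ 582.71297123 -190.67233348  125.        ]
barfar [ 482.33987575 -193.96406861   97.        ]
barnear [555.93861927 -12.76223903  97.        ]
yaws [  3.50577502   3.87229328 -22.10551292]
[ 5.60162557e+02 -9.23023516e+01  6.37828675e-02  4.39291738e-01] [ 3.65448911 25.16956254]
[[-0.36  1.33]
 [-0.72 -0.43]
 [ 0.82  0.62]
 [-0.42  0.32]
 [-1.06 -1.51]
 [-0.06 -2.36]]
hinge [np.float64(554.553469259472), np.float64(-4.481294081924986), 0] knob [np.float64(499.5415708963604), np.float64(-144.0294615313282), 130] knob shut [np.float64(564.1144135829002), np.float64(-154.17627844561133), 130] catch [np.float64(566.6002591069915), np.float64(-193.0969743801698), 90]
```

Run:
```python
from h import *
for uv in[(530,345),(515,360),(500,362),(545,345)]: print(tri(("top",*uv),("scene",493,152)))
# nominal tool axes path
from scipy.spatial.transform import Rotation as Ro
s=observe();print(s["eef_pos"],s["orientation"])
R=Ro.from_euler("xyz",s["orientation"],degrees=True).as_matrix();print(R.round(3))
```

```text
(array([ 368.61721815, -428.07351507,  208.39713683]), array([876.67623887]))
(array([ 353.04937353, -395.65113345,  223.20923978]), array([400.50792518]))
(array([ 348.47192358, -369.65885425,  233.43743442]), array([560.73544256]))
(array([ 371.9752725 , -455.09015767,  197.97544333]), array([566.04580046]))
[ 166.2125566  -627.7764472   230.37794145] [-89.99915867   0.1170137  -75.16778779]
[[ 0.256 -0.001  0.967]
 [-0.967  0.002  0.256]
 [-0.002 -1.     0.   ]]
```

Request:
arm_command --rows '[{"y": -4},{"y": -4},{"y": -4},{"x": -1,"z": 1.2}]'

```text
validation failed for argument at $.ro...
```

Request:
arm_command --rows '[{"x": 0,"y": -4,"z": 0,"roll": 0,"jaw": 0},{"x": 0,"y": -4,"z": 0,"roll": 0,"jaw": 0},{"x": 0,"y": -4,"z": 0,"roll": 0,"jaw": 0},{"x": -1,"y": 0,"z": 1.2,"roll": 0,"jaw": 0}]'

```text
t: 0.65
eef_pos: [174.6, -617.6, 354.7]
orientation: [-90.0, -0.4, -75.3]
wrist_force: [0.2, 0.7, -1.3]
gripper_width: 85.3
```

Request:
arm_command --rows '[{"x": -3.1,"y": 0,"z": 3.6,"roll": 0,"jaw": 0},{"x": -3.1,"y": 0,"z": 3.6,"roll": 0,"jaw": 0},{"x": -3.1,"y": 0,"z": 3.6,"roll": 0,"jaw": 0},{"x": -3.1,"y": 0,"z": 3.6,"roll": 0,"jaw": 0},{"x": -3.1,"y": 0,"z": 3.6,"roll": 0,"jaw": 0},{"x": -3.1,"y": 0,"z": 3.6,"roll": 0,"jaw": 0},{"x": -3.1,"y": 0,"z": 3.6,"roll": 0,"jaw": 0},{"x": -3.1,"y": 0,"z": 3.6,"roll": 0,"jaw": 0},{"x": -3.1,"y": 0,"z": 3.6,"roll": 0,"jaw": 0},{"x": -3.1,"y": 0,"z": 3.6,"roll": 0,"jaw": 0}]'

```text
t: 1.9
eef_pos: [444.0, -221.6, 350.1]
orientation: [-90.1, 0.1, -75.1]
wrist_force: [-0.0, -0.6, -0.4]
gripper_width: 85.3
```

Request:
arm_command --rows '[{"x": 0,"y": 0,"z": 0,"roll": -9,"jaw": 0},{"x": 0,"y": 0,"z": 0,"roll": -9,"jaw": 0},{"x": 0,"y": 0,"z": 0,"roll": -9,"jaw": 0},{"x": 0,"y": 0,"z": 0,"roll": -9,"jaw": 0},{"x": 0,"y": 0,"z": 0,"roll": -9,"jaw": 0},{"x": 0,"y": 0,"z": 0,"roll": -9,"jaw": 0},{"x": 0,"y": 0,"z": 0,"roll": 0,"jaw": 0}]'

```text
t: 2.78
eef_pos: [443.3, -223.1, 350.2]
orientation: [-90.0, 0.1, -21.2]
wrist_force: [-0.3, -0.1, -0.6]
gripper_width: 85.5
```

Request:
arm_command --rows '[{"x": 0.8,"y": 3,"z": 3.1,"roll": 0,"jaw": 0},{"x": 0.8,"y": 3,"z": 3.1,"roll": 0,"jaw": 0},{"x": 0.8,"y": 4,"z": 3.1,"roll": 0,"jaw": 0},{"x": 0,"y": 0,"z": 0,"roll": 0,"jaw": 0}]'

```text
t: 3.28
eef_pos: [498.7, -142.0, 248.0]
orientation: [-89.9, 0.5, -21.0]
wrist_force: [-1.0, -0.3, 0.3]
gripper_width: 85.5
```

Run:
```python
from h import *
import cv2,pickle
s=observe();print(s["eef_pos"],s["orientation"])
cw=calibration("wrist");im=capture("wrist");cv2.imwrite("pics/w1.png",im)
pickle.dump((cw,s),open("w1.pkl","wb"))
a=capture("scene");cv2.imwrite("pics/s1.png",a)
print(proj("wrist",[500,-145,130],cw))
```

```text
[ 498.66678115 -142.01187917  247.97743616] [-89.93803381   0.46446148 -20.95421055]
[321.02766558 243.37063985]
```

View pics/w1.png

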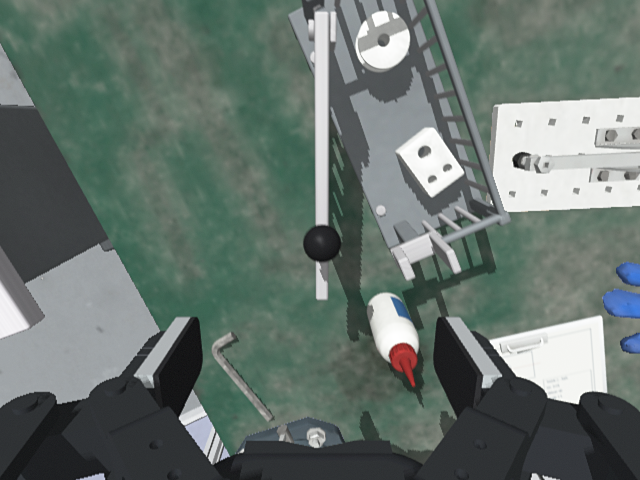

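View pics/s1.png

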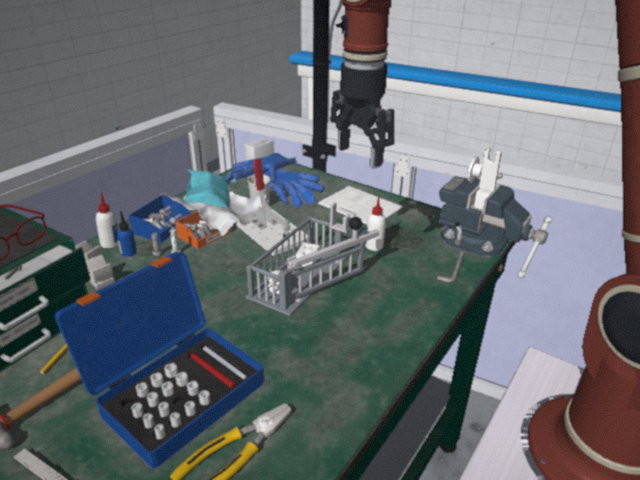

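Run:
```python
from h import *
import cv2,pickle
cw,s=pickle.load(open("w1.pkl","rb"))
print(unproj("wrist",321.5,243,130,cw), unproj("wrist",325,15,97,cw),unproj("wrist",321.5,298,97,cw))
im=cv2.imread("pics/w1.png")[180:330,290:510];cv2.imwrite("pics/w1z.png",cv2.resize(im,None,fx=3.6,fy=3.6,interpolation=cv2.INTER_CUBIC))
```

```text
[ 500.39461189 -144.86736908  130.        ] [554.1251722   -9.48463963  97.        ] [ 480.67229779 -197.20875096   97.        ]
```

View pics/w1z.png

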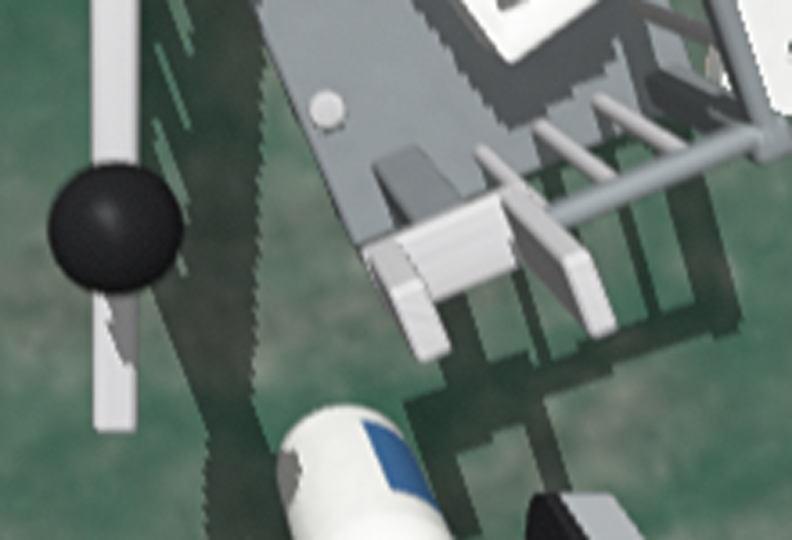

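Run:
```python
from h import *
import pickle
cw,s=pickle.load(open("w1.pkl","rb"))
W=lambda x,y:((x+.5)/3.6-.5+290,(y+.5)/3.6-.5+180)
t=unproj("wrist",*W(418,320),105,cw);p=unproj("wrist",*W(585,292),125,cw);print(t,p,(t*15+p*16)/31)
k=np.array([500.4,-144.9])
for yaw in(3.2,3.7,4.2):
    y=np.radians(yaw);ex=np.array([np.cos(y),np.sin(y)]);ey=np.array([-ex[1],ex[0]])
    c=((t*15+p*16)/31)[:2]; h=c+ey*189;d=k-h
    a=np.arctan2(-d@ex,-d@ey); print(yaw,"hinge",h,"r",np.hypot(*d),"a",np.degrees(a),"shut knob",c+ey*39)
    for b in(0,.24):
        r=12+138*np.cos(b)-40*np.sin(b);z=90+138*np.sin(b)+40*np.cos(b)
        for ad in(25,20,15,10,5,0): 
            A=np.radians(ad);print(b,ad,(h+r*(-np.sin(A)*ex-np.cos(A)*ey)).round(1),round(z,1))
```

```text
[ 550.56902017 -193.57958849  105.        ] [ 581.11482051 -190.99442292  125.        ] [ 566.33459454 -192.24530949  115.32258065]
3.2 hinge [555.7843301   -3.54000506] r 151.82250225490395 a 24.595064634026915 shut knob [ 564.15755585 -153.30611968]
0 25 [ 500.1 -142.8] 130.0
0 20 [ 512.4 -147.1] 130.0
0 15 [ 525.1 -150.4] 130.0
0 10 [ 538.  -152.5] 130.0
0 5 [ 551.1 -153.5] 130.0
0 0 [ 564.2 -153.3] 130.0
0.24 25 [ 505.1 -130.3] 161.7
0.24 20 [ 516.3 -134.2] 161.7
0.24 15 [ 527.9 -137.2] 161.7
0.24 10 [ 539.6 -139.1] 161.7
0.24 5 [ 551.5 -140. ] 161.7
0.24 0 [ 563.4 -139.9] 161.7
3.7 hinge [554.13798828  -3.63925763] r 151.13692043523966 a 24.527665894005867 shut knob [ 563.81783452 -153.32660037]
0 25 [ 499.7 -143.4] 130.0
0 20 [ 512.  -147.6] 130.0
0 15 [ 524.7 -150.7] 130.0
0 10 [ 537.7 -152.7] 130.0
0 5 [ 550.7 -153.6] 130.0
0 0 [ 563.8 -153.3] 130.0
0.24 25 [ 504.5 -130.8] 161.7
0.24 20 [ 515.8 -134.7] 161.7
0.24 15 [ 527.4 -137.5] 161.7
0.24 10 [ 539.2 -139.4] 161.7
0.24 5 [ 551.  -140.1] 161.7
0.24 0 [ 562.9 -139.9] 161.7
4.2 hinge [552.49257528  -3.75287329] r 150.45314146927112 a 24.457378295097186 shut knob [ 563.47830485 -153.35004487]
0 25 [ 499.2 -144. ] 130.0
0 20 [ 511.7 -148.1] 130.0
0 15 [ 524.4 -151.1] 130.0
0 10 [ 537.3 -153. ] 130.0
0 5 [ 550.4 -153.7] 130.0
0 0 [ 563.5 -153.4] 130.0
0.24 25 [ 504.  -131.4] 161.7
0.24 20 [ 515.3 -135.1] 161.7
0.24 15 [ 526.9 -137.9] 161.7
0.24 10 [ 538.7 -139.6] 161.7
0.24 5 [ 550.6 -140.3] 161.7
0.24 0 [ 562.5 -139.9] 161.7
```

Request:
arm_command --rows '[{"x": 0.26,"y": 4,"z": -0.2,"roll": 0,"jaw": 0},{"x": 0,"y": 4,"z": 0,"roll": 0,"jaw": 0},{"x": 0,"y": 3,"z": 0,"roll": 0,"jaw": 0},{"x": 0,"y": 2.8,"z": 0,"roll": 0,"jaw": 0},{"x": 0,"y": 0,"z": 0,"roll": 0,"jaw": 0},{"x": 0,"y": 0,"z": 0,"roll": 0,"jaw": 0}]'

```text
t: 4.12
eef_pos: [502.8, -149.6, 115.0]
orientation: [-90.0, -0.2, -21.3]
wrist_force: [0.1, 0.5, -0.6]
gripper_width: 85.5
```

Run:
```python
from h import *
import cv2
s=observe();print(s["eef_pos"],s["orientation"],s["wrist_force"])
a=capture("scene")[100:300,240:500];b=capture("wrist")
cv2.imwrite("pics/s2.png",cv2.resize(a,None,fx=3,fy=3));cv2.imwrite("pics/w2.png",b)
```

```text
[ 502.77296264 -149.57163081  114.96148377] [-90.00388754  -0.18767802 -21.2765295 ] [ 0.0514306   0.53457527 -0.56446569]
```

View pics/s2.png

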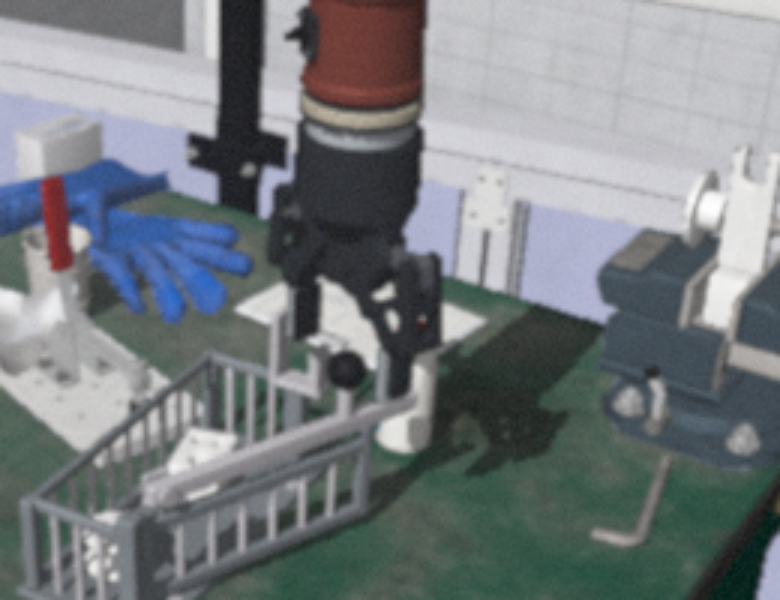

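View pics/w2.png

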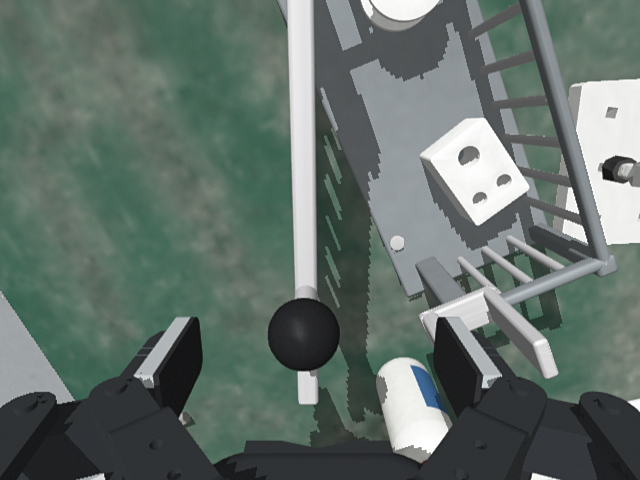

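Request:
arm_command --rows '[{"x": -0.45,"y": 0.5,"z": 0.35,"roll": 0,"jaw": 0},{"x": 0,"y": 0,"z": 0,"roll": 0,"jaw": 0},{"x": 0,"y": 0,"z": 0,"roll": 0,"jaw": 0}]'

```text
t: 4.6
eef_pos: [498.8, -143.5, 108.5]
orientation: [-90.0, -0.0, -21.2]
wrist_force: [0.1, -0.2, -0.1]
gripper_width: 85.3
```

Run:
```python
from h import *
import cv2
s=observe();print(s["eef_pos"],s["orientation"],s["wrist_force"])
c=calibration("wrist");b=capture("wrist")
cv2.imwrite("pics/w3.png",b)
print(proj("wrist",[500.4,-144.9,130],c))
```

```text
[ 498.84143162 -143.50726834  108.45630639] [-8.99989634e+01 -1.05490485e-02 -2.11519758e+01] [ 0.11347484 -0.17898497 -0.09701706]
[320.96142002 354.77827302]
```

View pics/w3.png

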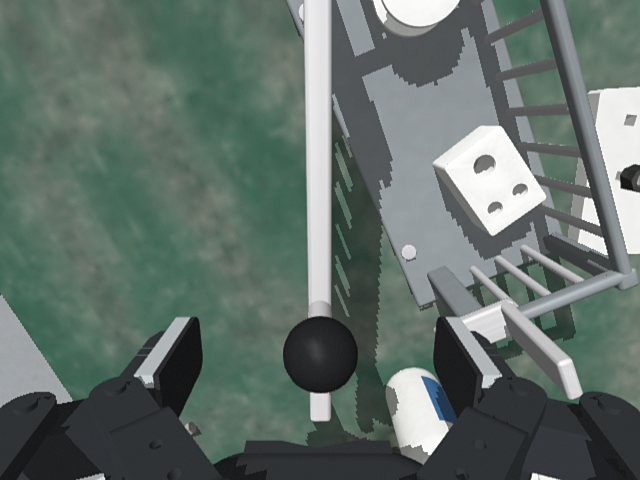

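Request:
arm_command --rows '[{"x": 0.1,"y": 0,"z": -0.05,"roll": 0,"jaw": 1},{"x": 0,"y": 0,"z": 0,"roll": 0,"jaw": 1},{"x": 0,"y": 0,"z": 0,"roll": 0,"jaw": 1},{"x": 0,"y": 0,"z": 0,"roll": 0,"jaw": 1},{"x": 0,"y": 0,"z": 0,"roll": 0,"jaw": 1},{"x": 0,"y": 0,"z": 0,"roll": 0,"jaw": 1},{"x": 0,"y": 0,"z": 0,"roll": 0,"jaw": 1},{"x": 0,"y": 0,"z": 0,"roll": 0,"jaw": 1}]' --newtons 40

```text
t: 5.65
eef_pos: [499.6, -144.5, 108.5]
orientation: [-90.0, -0.0, -21.2]
wrist_force: [-0.5, -0.2, 2.1]
gripper_width: 23.9
```

Request:
arm_command --rows '[{"x": 0,"y": -0.82,"z": 0.27,"roll": 0,"jaw": 1},{"x": 0,"y": -0.8,"z": 0.31,"roll": 0,"jaw": 1},{"x": 0,"y": -0.8,"z": 0.36,"roll": 0,"jaw": 1},{"x": 0,"y": -0.76,"z": 0.4,"roll": 0,"jaw": 1},{"x": 0,"y": 0,"z": 0,"roll": 0,"jaw": 1},{"x": 0,"y": 0,"z": 0,"roll": 0,"jaw": 1}]'

```text
t: 6.4
eef_pos: [504.7, -131.8, 140.1]
orientation: [-90.0, -0.0, -21.2]
wrist_force: [0.0, 0.5, -2.8]
gripper_width: 23.7
```

Run:
```python
from h import *
import cv2
s=observe();print(s["eef_pos"],s["orientation"],s["wrist_force"],s["gripper_width"])
a=capture("scene")[100:300,240:500];b=capture("wrist")
cv2.imwrite("pics/s4.png",cv2.resize(a,None,fx=3,fy=3));cv2.imwrite("pics/w4.png",b)
```

```text
[ 504.66801224 -131.7867007   140.14922064] [-8.99703678e+01 -3.45908674e-02 -2.11670973e+01] [ 0.01552828  0.49534547 -2.80792992] 23.741792959478396
```

View pics/s4.png

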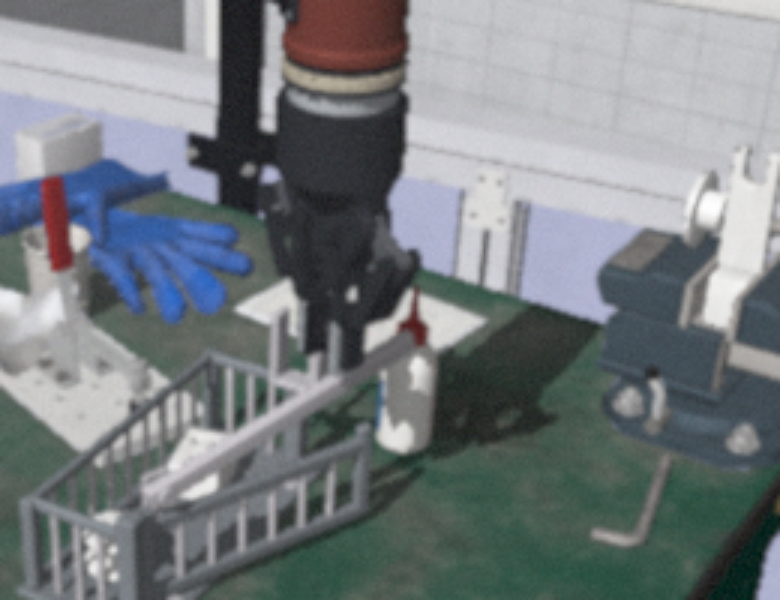

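View pics/w4.png

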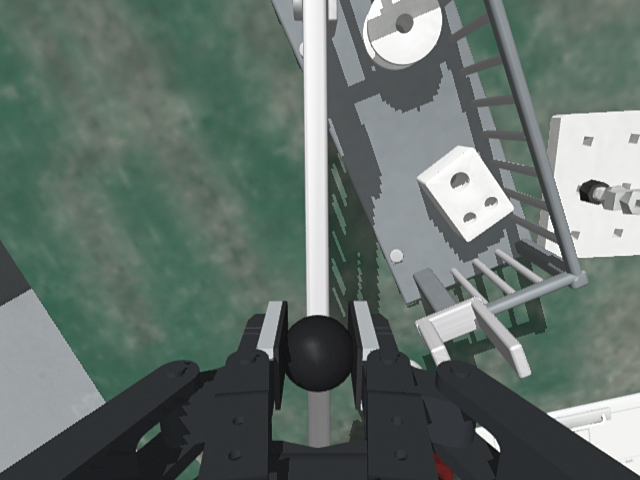

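Request:
arm_command --rows '[{"x": 0.6,"y": 0,"z": 0.01,"roll": -2.5,"jaw": 1},{"x": 0.6,"y": 0,"z": 0.02,"roll": -2.5,"jaw": 1},{"x": 0.6,"y": 0,"z": 0.01,"roll": -2.5,"jaw": 1},{"x": 0.6,"y": 0,"z": 0.01,"roll": -2.5,"jaw": 1},{"x": 0.6,"y": 0,"z": 0.02,"roll": -2.5,"jaw": 1},{"x": 0.6,"y": 0,"z": 0.01,"roll": -2.5,"jaw": 1},{"x": 0.6,"y": 0,"z": 0.01,"roll": -2.5,"jaw": 1},{"x": 0.6,"y": 0,"z": 0.02,"roll": -2.5,"jaw": 1},{"x": 0.6,"y": 0,"z": 0.01,"roll": -2.5,"jaw": 1},{"x": 0,"y": 0,"z": 0,"roll": 0,"jaw": 1},{"x": 0,"y": 0,"z": 0,"roll": 0,"jaw": 1}]'

```text
t: 7.88
eef_pos: [557.3, -140.5, 140.1]
orientation: [-89.9, -0.0, 1.3]
wrist_force: [-0.2, 4.2, -5.3]
gripper_width: 23.3
```

Request:
arm_command --rows '[{"x": 0.4,"y": 0,"z": 0.01,"roll": -1.5,"jaw": 1},{"x": 0.2,"y": 0,"z": 0,"roll": -1,"jaw": 1},{"x": 0,"y": 0,"z": 0,"roll": 0,"jaw": 1},{"x": 0,"y": 0,"z": 0,"roll": 0,"jaw": 1}]'

```text
t: 8.38
eef_pos: [562.0, -140.6, 139.6]
orientation: [-89.9, 0.2, 3.8]
wrist_force: [-2.3, 5.0, -4.9]
gripper_width: 23.5
```

Run:
```python
from h import *
import cv2
s=observe();print(s["eef_pos"],s["orientation"],s["wrist_force"],s["gripper_width"])
a=capture("top")[180:310,255:440];b=capture("wrist")
cv2.imwrite("pics/t5.png",cv2.resize(a,None,fx=4,fy=4));cv2.imwrite("pics/w5.png",b)
```

```text
[ 562.03541974 -140.55698657  139.60498437] [-89.94387155   0.17256166   3.82903382] [-2.29547601  5.01197543 -4.87694708] 23.534858957911535
```

View pics/t5.png

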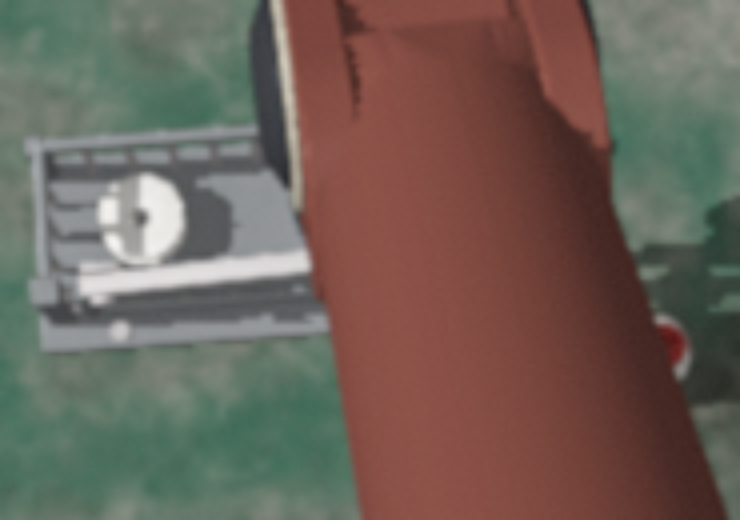

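View pics/w5.png

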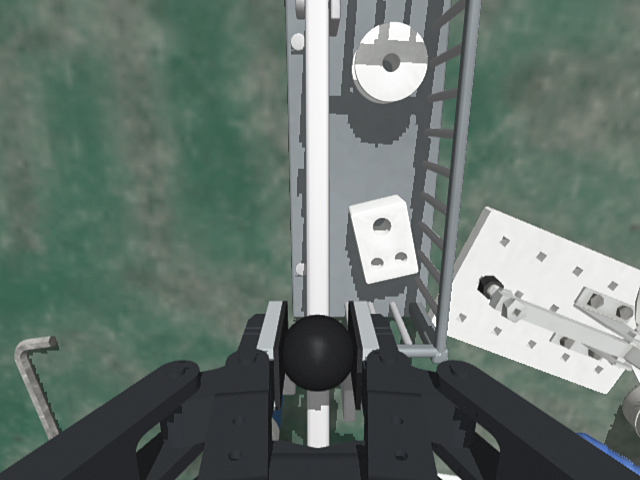

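Request:
arm_command --rows '[{"x": 0.15,"y": 0,"z": 0,"roll": 0,"jaw": 1},{"x": 0,"y": 0,"z": 0,"roll": 0,"jaw": 1},{"x": 0,"y": 0,"z": 0,"roll": 0,"jaw": 1}]'

```text
t: 8.85
eef_pos: [562.0, -140.8, 139.1]
orientation: [-90.0, 0.4, 3.8]
wrist_force: [-3.9, 4.7, -4.0]
gripper_width: 23.8
```

Request:
arm_command --rows '[{"x": 0,"y": 0.76,"z": -0.4,"roll": 0,"jaw": 1},{"x": 0,"y": 0.8,"z": -0.36,"roll": 0,"jaw": 1},{"x": 0,"y": 0.8,"z": -0.31,"roll": 0,"jaw": 1},{"x": 0,"y": 0.6,"z": -0.2,"roll": 0,"jaw": 1},{"x": 0,"y": 0,"z": 0,"roll": 0,"jaw": 1},{"x": 0,"y": 0,"z": 0,"roll": 0,"jaw": 1}]'

```text
t: 9.6
eef_pos: [563.0, -154.1, 110.2]
orientation: [-90.0, 0.4, 3.9]
wrist_force: [-4.7, 2.9, -1.4]
gripper_width: 23.8
```

Run:
```python
from h import *
import cv2
s=observe();print(s["eef_pos"],s["orientation"],s["wrist_force"],s["gripper_width"])
a=capture("scene")[100:300,240:500];b=capture("wrist")
cv2.imwrite("pics/s6.png",cv2.resize(a,None,fx=3,fy=3));cv2.imwrite("pics/w6.png",b)
```

```text
[ 563.00612944 -154.09897355  110.15050416] [-90.03018039   0.35567801   3.85090542] [-4.69251199  2.90496128 -1.35309615] 23.80360950293845
```

View pics/s6.png

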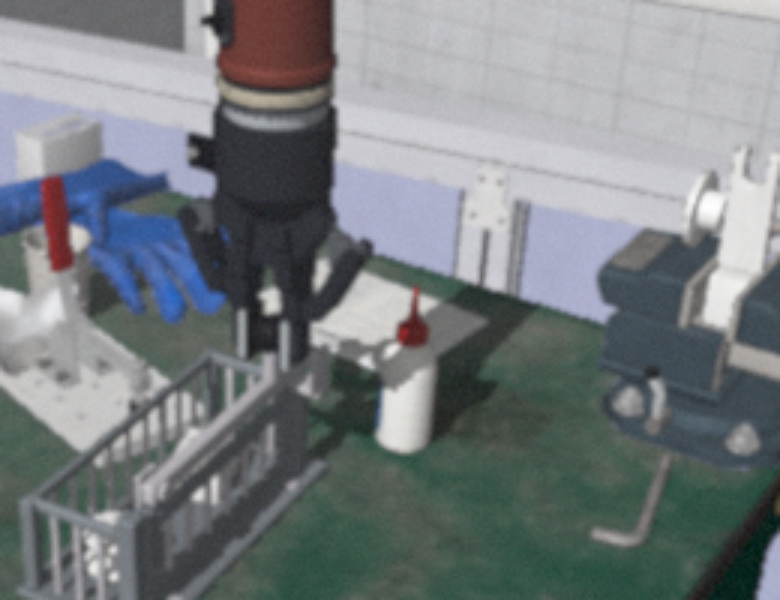

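View pics/w6.png

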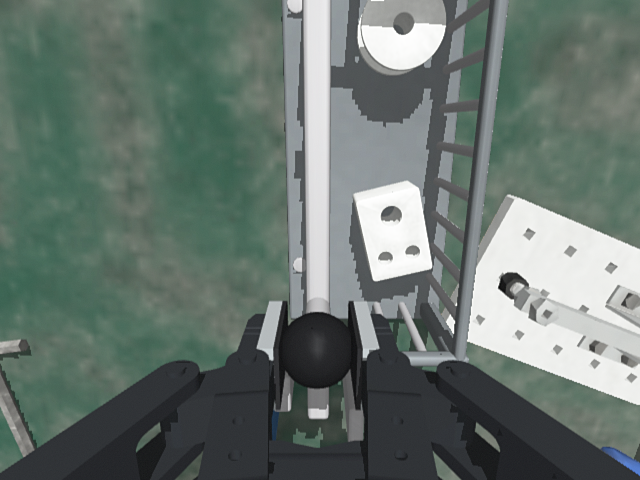

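Request:
arm_command --rows '[{"x": 0,"y": 0.12,"z": 0,"roll": 0,"jaw": 1},{"x": 0,"y": 0,"z": 0,"roll": 0,"jaw": 1},{"x": 0,"y": 0,"z": 0,"roll": 0,"jaw": 0},{"x": 0,"y": 0,"z": 0,"roll": 0,"jaw": 0},{"x": 0,"y": 0,"z": 0,"roll": 0,"jaw": 0},{"x": 0,"y": 0,"z": 0,"roll": 0,"jaw": 0},{"x": 0,"y": 0,"z": 0,"roll": 0,"jaw": 0},{"x": 0,"y": 0,"z": 0,"roll": 0,"jaw": 0}]'

```text
t: 10.7
eef_pos: [565.7, -153.5, 109.3]
orientation: [-90.0, -0.0, 3.8]
wrist_force: [0.1, 0.2, 0.1]
gripper_width: 85.3
```

Run:
```python
from h import *
import cv2,pickle
s=observe();print(s["eef_pos"],s["orientation"],s["wrist_force"],s["gripper_width"])
c=calibration("wrist");b=capture("wrist");pickle.dump((c,s),open("w7.pkl","wb"))
cv2.imwrite("pics/w7.png",b);print(proj("wrist",[563.6,-153.3,130],c))
```

```text
[ 565.65501225 -153.47790314  109.31903927] [-9.00012895e+01 -4.79369646e-03  3.83472395e+00] [0.1038183  0.18925067 0.13519353] 85.27667622447528
[308.75939913 349.85364875]
```

View pics/w7.png

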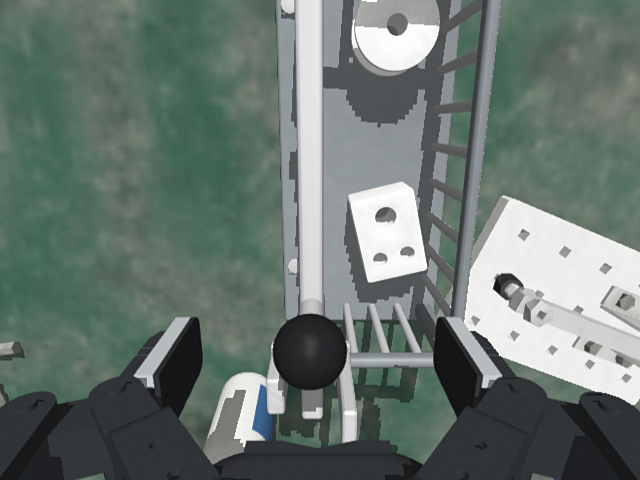

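Request:
arm_command --rows '[{"x": 0,"y": -2,"z": 0,"roll": 0,"jaw": 0},{"x": 0,"y": -4,"z": 0,"roll": 0,"jaw": 0},{"x": 0,"y": -4,"z": 0,"roll": 0,"jaw": 0},{"x": 0,"y": -4,"z": 0,"roll": 0,"jaw": 0},{"x": 0,"y": -4,"z": 0,"roll": 0,"jaw": 0},{"x": 0,"y": 0,"z": 0,"roll": 0,"jaw": 0},{"x": 0,"y": 0,"z": 0,"roll": 0,"jaw": 0}]'

```text
t: 11.62
eef_pos: [565.0, -153.5, 288.7]
orientation: [-90.0, 0.1, 3.8]
wrist_force: [0.2, -0.5, -0.1]
gripper_width: 85.6
```

Run:
```python
from h import *
import cv2
s=observe();print(s["t"],s["eef_pos"],s["wrist_force"])
c=calibration("wrist");b=capture("wrist");a=capture("scene")
cv2.imwrite("pics/w8.png",b)
cv2.imwrite("pics/s8.png",cv2.resize(a[185:325,235:400],None,fx=4,fy=4,interpolation=cv2.INTER_CUBIC))
print("knob pred",proj("wrist",[563.6,-153.3,130],c),proj("scene",[563.6,-153.3,130]))
for q in[(550.6,-193.5,105),(581.1,-191,125)]:print(proj("wrist",q,c))
h=np.array([554.1,-3.6]);d=np.array([np.sin(np.radians(3.7)),-np.cos(np.radians(3.7))])
for r in(12,196):
  e=h+d*r;print("bar",r,proj("wrist",[*e,97],c),proj("scene",[*e,97]))
```

```text
11.625 [ 565.00384252 -153.50922421  288.67345235] [ 0.18126777 -0.53391626 -0.05797448]
knob pred [314.52043739 224.36923138] [329.02231153 210.64358195]
[296.71426614 261.32492206]
[332.88308546 268.96562118]
bar 12 [315.3321296   35.92505771] [289.98020269 258.32181658]
bar 196 [314.94438159 265.53078754] [339.865501   215.33649435]
```

View pics/w8.png

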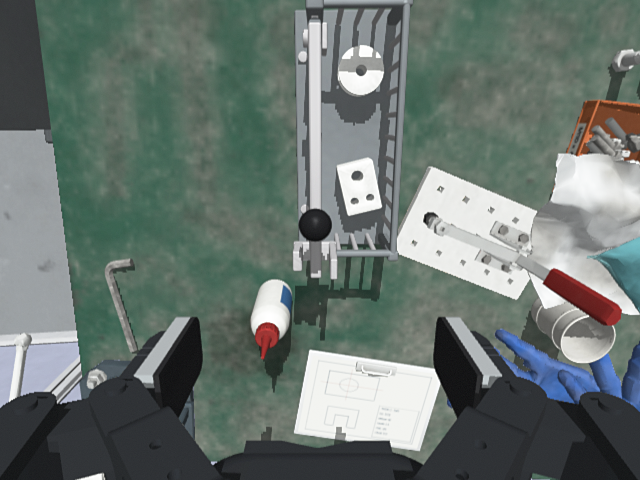

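View pics/s8.png

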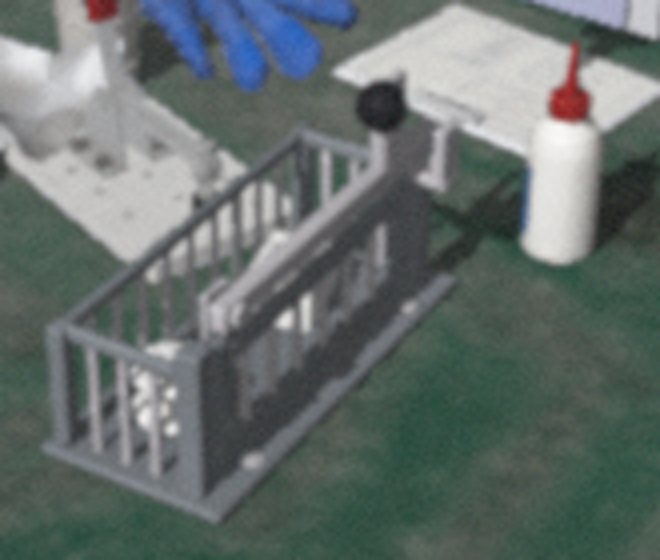

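The bar is level between the tooth (col 297) and the back plate (col 333). The knob is at (315,224) in the wrist view and about (330,211) in the scene view, matching the shut, bar-down predictions. The bottle stands where it was.

```bash
python3 -c "
from bench import *
print(finish_job())"
```

```text
the job is handed in; nothing more can be done
None
```

I gripped the ball knob from above, lifted the latch bar by about 0.24 rad, and swung the gate through about 25° to its stop. I then lowered the bar into the catch, let go and moved up clear. The job was handed in at about 11.7 s.

- **Gate on its stop:** an extra 1.5 mm of push moved nothing. The push force only rose from about 2 N to 4 N, so the gate was against its stop.
- **Bar in the catch:** after release, the wrist and scene pictures show the knob within about 1–2 px of where it should be with the gate shut and the bar down. The bar lies between the tooth and the back plate.
- **Surroundings:** the oil bottle is upright and unmoved, and the gripper is about 16 cm above the knob with the wrist force near zero. The largest wrist force I read while moving the latch was about 7 N.
- **Corrections along the way:** one finger-positioning move stopped about 7 mm short of target, which I fixed before gripping. The grip read 23.8 mm on the 26 mm ball, slightly off-centre, but it held throughout.

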